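# Assemble two printed storage towers on their docks

### The job

Put the freshly printed storage towers together on their two docks: on the wide dock the wide pot at the bottom, then the four-cell divided tray on it, then the wide lid on top; on the narrow dock the narrow pot, then the narrow lid. Every piece must sit level and fully home, its foot inside the collar or rim below it; leave the scraper, the caliper and the bracket where they lie.

Things in the scene. Friction and masses are not known exactly. Their poses are not given: they have to be found in the camera images.
- wide_dock: The larger of two fixed docks: plywood base disc 88 mm across, 4 mm thick, with an upright round black collar, 66 mm outside, 56 mm inside, rim 16 mm above the bench, socket floor at 4 mm. Origin: centre of its underside on the bench, z up. A wide part seated in it has its shoulder on the collar rim and its origin 8 mm above this one.
- narrow_dock: The smaller fixed dock, same shape: base disc 68 mm across, collar 46 mm outside and 36 mm inside, rim 16 mm above the bench. Origin: centre of its underside on the bench, z up. A narrow part seated in it has its origin 8 mm above this one.
- wide_pot: Grey printed round pot, open, empty, 64 mm across outside, 56 mm inside, straight walls, on an 8 mm high tapered foot (21 mm radius below, 26 mm at the shoulder); shoulder at 8 mm, rim at 48 mm height. The deeper wide open part, no partitions. About 80 g, grip it across the outside. A wide part seated on it has its origin 40 mm above this one. Origin: centre of the foot's underside, z up.
- divided_tray: Grey printed round tray, 64 mm across (56 mm inside), lower than the wide pot, with a cross partition making four cells (24 mm high); an 8 mm high tapered foot (21 mm radius below, 26 mm at the shoulder), shoulder at 8 mm, rim at 36 mm height. About 70 g, grip it across the outside. A wide part seated on it has its origin 28 mm above this one. Origin: centre of the foot's underside, z up.
- wide_lid: Grey printed round lid, disc 64 mm across and 6 mm thick (from 8 to 14 mm height) over an 8 mm high tapered foot (21 mm radius below, 26 mm at the shoulder), with a round upright knob 20 mm across in the middle, from 14 to 38 mm height. About 50 g, grip it by the knob. Origin: centre of the foot's underside, z up.
- narrow_pot: Grey printed round pot, open, empty, 44 mm across outside, 36 mm inside, straight walls, on an 8 mm high tapered foot (11 mm radius below, 16 mm at the shoulder); shoulder at 8 mm, rim at 58 mm height. The only narrow open part. About 60 g, grip it across the outside. The narrow lid seated on it has its origin 50 mm above this one. Origin: centre of the foot's underside, z up.
- narrow_lid: Grey printed round lid, disc 44 mm across and 6 mm thick (from 8 to 14 mm height) over an 8 mm high tapered foot (11 mm radius below, 16 mm at the shoulder), with a round upright knob 20 mm across in the middle, from 14 to 38 mm height. About 30 g, grip it by the knob. Origin: centre of the foot's underside, z up.
- scraper: Bystander: a print scraper like a spatula, lying to the left of the work pointing roughly along x. To be left where it lies.
- caliper: Bystander: a steel sliding caliper 190 mm long with a black display, lying to the right of the work pointing roughly along x. To be left where it lies.
- bracket: Bystander: a white printed angle bracket, 50 x 70 mm and 46 mm high, at the far side of the work. To be left where it lies.

How it is judged (in metres and radians):
At the end, for the whole second after the job is handed in: Wide dock: wide pot, divided tray, wide lid, bottom to top; narrow dock: narrow pot, narrow lid. Each piece within 6 mm of the centre of the one below, within 3 mm of its seated height, upright within 0.08 rad, released and at rest (horizontal distance between wide_pot and wide_dock below 0.006 m and z of wide_pot in the frame of wide_dock between 0.005 and 0.011 m and angle between each of wide_pot, divided_tray, wide_lid, narrow_pot, narrow_lid's own z axis and vertical below 0.08 rad and linear speed of each of wide_pot, divided_tray, wide_lid, narrow_pot, narrow_lid below 0.02 m/s and horizontal distance between divided_tray and wide_pot below 0.006 m and z of divided_tray in the frame of wide_pot between 0.037 and 0.043 m and horizontal distance between wide_lid and divided_tray below 0.006 m and z of wide_lid in the frame of divided_tray between 0.025 and 0.031 m and horizontal distance between narrow_pot and narrow_dock below 0.006 m and z of narrow_pot in the frame of narrow_dock between 0.005 and 0.011 m and horizontal distance between narrow_lid and narrow_pot below 0.006 m and z of narrow_lid in the frame of narrow_pot between 0.047 and 0.053 m); the robot touches nothing.
It fails at once if the scraper is moved more than 20 mm (distance of scraper from where it was at the start of the episode above 0.02 m).
It fails at once if the caliper is moved more than 20 mm (distance of caliper from where it was at the start of the episode above 0.02 m).
It fails at once if the bracket is moved more than 20 mm (distance of bracket from where it was at the start of the episode above 0.02 m).
It also fails if it takes over 134 s, if anything falls off the work surface, if the arm or the gripper's body presses on something with over 40 N, if the wrist force passes 120 N, or if a joint passes its speed limit or range.

### The arm

A 6-joint arm with a two-finger parallel gripper is mounted at the origin on the work surface. World frame = base frame: x ahead of the robot, y to its left, z up, the work surface at z = 0. Lengths are in mm, angles in rad, forces in N, time in s.
With the tool pointing down it reaches from about 275 to 725 mm from the base axis. Payload 15.9 kg.
Tool frame: the origin (TCP) lies midway between the tips of the shut fingers; the grasp point (between the pads) lies 19 mm behind it (arm.hold_point_z is the z of the grasp point in the tool frame, in mm); z points along the fingers, y is the direction in which the jaws open and shut (so a half turn about z gives the same grasp; the last joint's range is limited). The gripper opens to 85 mm and grips with 20 to 120 N. Pads are 22 mm wide; open, the fingers measure 114 mm over their backs; the gripper's body (76 mm by 85 mm) begins 54 mm behind the grasp point. The pads swing forward as they close: fully open they stand 13 mm farther back than shut.
Start: joints at [1.173, 0.213, -0.034, 1.323, 0, 1.571], TCP at [193.688, 460.945, 231.306] pointing down, gripper open.
Joint ranges: [-2.98, 2.98], [-0.74, 1.72], [-1.14, 1.35], [-2.1, 2.04], [-1.57, 1.44], [-3.14, 3.14]. Speed limits (rad/s): [1.89, 1.89, 2.39, 2.57, 3.14, 3.14].

### API

Orientations are given as a 3x3 rotation matrix whose columns are the frame's x, y, z axes.
In Python, from workcell import get_state, eyes, arm gives the robot as it stands.
- The arm moves only by the tool carry_out, never from a script. Its argument "plan" is one flat list of numbers, 7 for each row, row after row: the shift along the tool's x, y, z in mm, then the turn, a rotation vector about the tool's x, y, z in rad, then the finger opening in mm, from 0 to 85.4. A call has 1 to 20 rows; each row shifts and turns the commanded pose from where the row before left it, along the tool's axes as they then stand; what a row does not reach is not made up. A row lasts 1/8 s, in which the tool goes at most 62.5 mm and 10.7 degrees, less where a joint would pass 70% of its speed; a pose out of reach is approached as far as the arm can. A call is refused whole if a number of a shift passes 62.5 or a number of a turn 0.188, either way. A call with a gripper value outside its range is refused whole. The fingers move at their own pace and stop on an object; the grip force is fixed at half the most. Time passes only in rows, so rows that do not move let the fingers close. It gives the time, the measured TCP pose, the force and the opening at its end, in the units of the state.
- get_state(): the state, without advancing time (a new reading comes with each control period).
- eyes.read_camera(name): name is "side" or "top" or "wrist"; returns a dict with "img" (420x560x3 uint8, red, green, blue), "mtx" (3x3 intrinsics, pixels), "R" (3x3) and "t" (3): a world point X has camera coordinates R X + t. Camera axes: x right, y down, z forward; pixel columns grow to the right and rows downward; lengths in mm; the calibration is good to about 2 mm. A picture is of the moment at which its call begins. There is no depth.
- arm.hand_in(): hands the job in, once; it reports no verdict.
The state is a dict: "clock": time; "q": joint angles; "dq": joint speeds; "joint_torque": joint torques, N m; "tcp_pos": TCP position; "orientation": TCP orientation; "ft_force": force on the tool from outside, world axes, zero at the start; "wrist_torque": the same for the moment, N m; "finger_gap": opening from 0.0 (shut) to 1.0 (fully open).
Only numpy, scipy, OpenCV 4.12 (cv2) and the standard library are available. Lean on these libraries where they do the work, as an engineer would, in place of code of your own. Each camera call takes 0.05 s, during which the arm holds its last target.

## Working session

There is one attempt and no reset: what is moved stays moved. The work goes in short steps, Python scripts to look and compute and a tool call to move; the robot and the scene stay as the last step left them, time stands still between calls to the robot, and variables do not carry over. Pictures are saved under pics/ and viewed, and the job is handed in when it is done.

Besides the shell and the picture viewer there is one more tool, called after ">>>" as name(argument=value, ...), one argument or row to a line, values as JSON. carry_out: Moves the arm, as the interface text tells. Its arguments: {"type":"object","properties":{"plan":{"type":"array","items":{"type":"number"}}},"required":["plan"]}

```bash
mkdir -p pics; ls; python3 - <<'E'
from workcell import get_state, eyes, arm
import cv2
s=get_state(); print({k:s[k] for k in('clock','tcp_pos','orientation','finger_gap','ft_force')})
for n in('top','side','wrist'):
    c=eyes.read_camera(n); cv2.imwrite(f'pics/{n}0.png',c['img'][:,:,::-1]); print(n,c['mtx'],c['R'],c['t'])
E
```

```text
pics
{'clock': 0.0, 'tcp_pos': array([193.571519  , 460.63935419, 230.83289304]), 'orientation': array([[-9.21901335e-01,  3.87424527e-01, -4.05878713e-04],
       [ 3.87424739e-01,  9.21900777e-01, -1.01407660e-03],
       [-1.86982480e-05, -1.09212603e-03, -9.99999403e-01]]), 'finger_gap': 1.004189849998555, 'ft_force': array([ 0.31808717, -0.23524404, -0.0109383 ])}
top [[505.19665935   0.         279.7615188 ]
 [  0.         505.19665935 211.26113898]
 [  0.           0.           1.        ]] [[-8.45065087e-02 -9.96422532e-01 -8.87337276e-04]
 [-9.73464993e-01  8.27494754e-02 -2.13350489e-01]
 [ 2.12660661e-01 -1.71657132e-02 -9.76975323e-01]] [  33.85471245  617.19957437 1217.46549108]
side [[392.04206038   0.         283.62187853]
 [  0.         392.04206038 206.04245595]
 [  0.           0.           1.        ]] [[ 0.70556449 -0.70830667 -0.02191834]
 [-0.40398429 -0.37662362 -0.83363741]
 [ 0.58221597  0.59703963 -0.55187702]] [-455.92737427  281.57537016  861.34642433]
wrist [[330.5980573    0.         281.79882757]
 [  0.         330.5980573  210.45761413]
 [  0.           0.           1.        ]] [[ 3.86963926e-01  9.22094507e-01 -8.00435496e-04]
 [ 8.72303165e-01 -3.65786945e-01  3.24479735e-01]
 [ 2.98908192e-01 -1.26260175e-01 -9.45892309e-01]] [-499.09026809  -42.30922234  380.5510992 ]
```

View pics/top0.png

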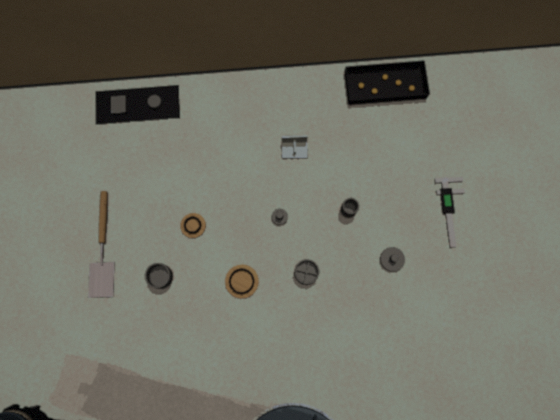

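View pics/side0.png

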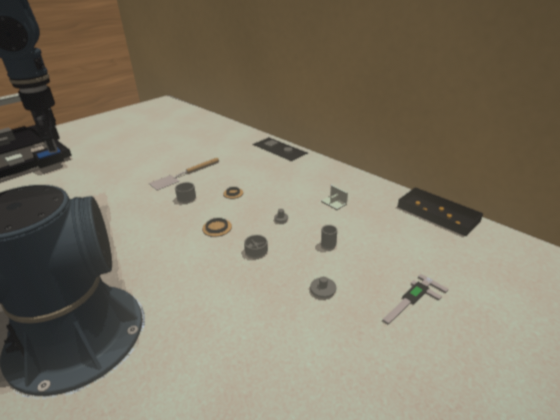

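View pics/wrist0.png

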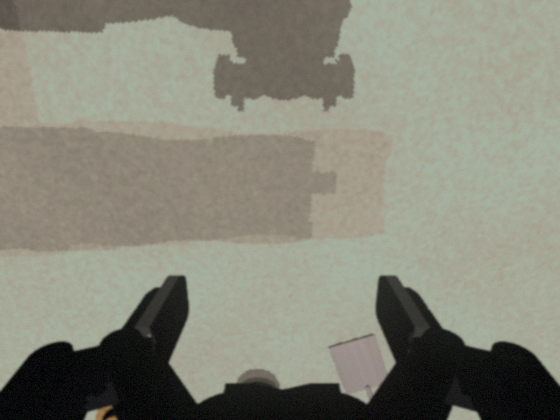

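```bash
python3 - <<'E'
import cv2,numpy as np
im=cv2.imread('pics/top0.png')
c=im[130:310,80:470]; cv2.imwrite('pics/top0z.png',cv2.resize(c,(780,360),interpolation=cv2.INTER_CUBIC))
hsv=cv2.cvtColor(im,cv2.COLOR_BGR2HSV)
m=((hsv[...,2]<125)&(hsv[...,1]<110)).astype(np.uint8); o=((hsv[...,0]<22)&(hsv[...,1]>90)&(hsv[...,2]>80)).astype(np.uint8)
for n,k in(('dark',m),('orange',o)):
    N,l,st,ce=cv2.connectedComponentsWithStats(k)
    for i in range(1,N):
        if 30<st[i,4]<3000 and 130<ce[i,1]<310: print(n,st[i],ce[i].round(1))
E
```

```text
dark [280 136  29  24 407] [293.4 145.7]
dark [433 178  32  71 544] [446.4 205.4]
dark [447 180  16   4  46] [454.9 181.3]
dark [ 87 190  29 109 931] [102.1 259.8]
dark [338 197  22  28 470] [348.1 210.3]
dark [270 208  19  19 279] [279.1 217.1]
dark [180 222  27  18  80] [193.9 232.3]
dark [379 246  27  28 577] [391.8 259.5]
dark [292 258  29  32 682] [305.6 273.4]
dark [144 262  31  33 792] [158.7 277.7]
dark [225 282  33  18  75] [240.3 293.8]
orange [ 99 191   8  52 281] [102.1 216.1]
orange [181 213  24  25 221] [193.1 225.6]
orange [186 219  13  12 121] [192.  224.8]
orange [226 265  32  33 328] [241.9 281.1]
orange [231 271  21  21 346] [241.1 281. ]
```

View pics/top0z.png

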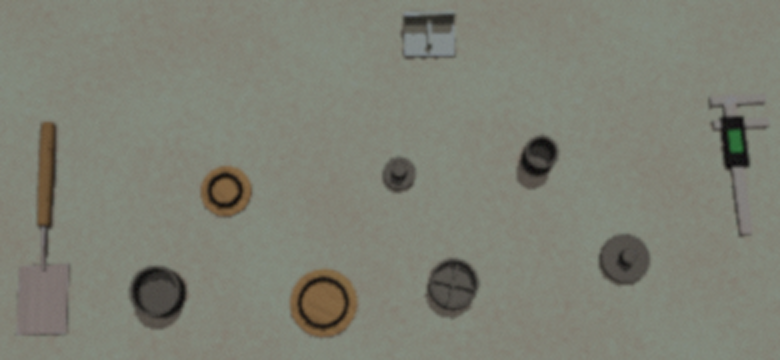

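```bash
cat > h.py <<'E'
from workcell import get_state, eyes, arm
import cv2,numpy as np
from scipy.spatial.transform import Rotation as Rot
def ray(c,u,v,z):
    d=c['R'].T@np.linalg.inv(c['mtx'])@np.array([u,v,1.]); o=-c['R'].T@c['t']
    return (o+d*(z-o[2])/d[2])[:2]
def proj(c,X):
    p=c['mtx']@(c['R']@np.asarray(X,float)+c['t']); return p[:2]/p[2]
def move_to(xy,z,yaw=None):
    """difference from present pose to tool-down pose, in tool axes; yaw= angle of tool y axis in world"""
    s=get_state();R=s['orientation'];d=R.T@(np.array([*xy,z])-s['tcp_pos'])
    out='shift '+str(d.round(1))
    ya=np.arctan2(R[1,1],R[0,1])
    if yaw is not None:
        y=np.array([np.cos(yaw),np.sin(yaw),0]);zz=np.array([0,0,-1.]);x=np.cross(y,zz)
        out+=' turn '+str(Rot.from_matrix(R.T@np.c_[x,y,zz]).as_rotvec().round(3))
    print(out,'yaw_now',ya.round(3),'tcp',s['tcp_pos'].round(1),'t',round(s['clock'],2),'gap',round(s['finger_gap'],3),'q',s['q'].round(2))
E
python3 - <<'E'
from h import *
c=eyes.read_camera('top')
for n,u,v,z in(('wpot',159.5,275.5,48),('ndock',192.5,224.8,10),('wdock',241.5,281,10),('nlid',279.5,216.5,14),('tray',306,272,36),('npot',349.5,207,58),('wlid',392,259,14)): print(n,ray(c,u,v,z).round(1))
print('bracket',ray(c,280,136,46).round(),ray(c,309,160,0).round(),'caliper',ray(c,433,178,0).round(),ray(c,465,249,0).round(),'scraper',ray(c,87,190,0).round(),ray(c,116,299,0).round())
w=eyes.read_camera('wrist');s=get_state();R=s['orientation']
print('cam in tool',R.T@(-w['R'].T@w['t']-s['tcp_pos']),'\n',w['R']@R)
move_to([420,0],330,np.pi/2)
E
```

```text
wpot [483.  295.9]
ndock [613.2 213.3]
wdock [455.1  94.4]
nlid [615.2 -17.5]
tray [461.7 -72. ]
npot [ 615.7 -197.7]
wlid [ 478.3 -298.8]
bracket [827. -37.] [ 769. -112.] caliper [ 689. -442.] [ 490. -497.] scraper [735. 494.] [437. 421.]
cam in tool [  83.69497708   -0.50891399 -142.34906105] 
 [[ 4.75017686e-04  9.99999886e-01 -5.68496371e-05]
 [-9.45884312e-01  4.30863906e-04 -3.24503749e-01]
 [-3.24503687e-01  2.07918200e-04  9.45884408e-01]]
shift [-387.2 -337.2  -98.8] turn [-0.001 -0.    -0.398] yaw_now 1.173 tcp [193.6 460.8 231.1] t 0.25 gap 1.0 q [ 1.17  0.21 -0.03  1.32  0.    1.57]
```

>>> carry_out(
  plan=[0, 0, 0, 0, 0, -0.133, 85, 0, 0, 0, 0, 0, -0.133, 85, 0, 0, 0, 0, 0, -0.132, 85, -36, -20.5, 10, 0, 0, 0, 85, -36, -20.5, 10, 0, 0, 0, 85, -36, -20.5, 10, 0, 0, 0, 85, -36, -20.5, 10, 0, 0, 0, 85, -36, -20.5, 10, 0, 0, 0, 85, -36, -20.5, 10, 0, 0, 0, 85, -36, -20.5, 10, 0, 0, 0, 85, -36, -20.5, 10, 0, 0, 0, 85, 0, 0, 0, 0, 0, 0, 85],
)

```text
clock: 1.75
tcp_pos: [483.2, 295.3, 150.1]
orientation: [[-1.0, 0.003, -0.001], [0.003, 1.0, -0.001], [0.001, -0.001, -1.0]]
ft_force: [-0.0, 1.0, -0.8]
finger_gap: 0.996
```

```bash
cat > look.py <<'E'
from h import *
import sys
c=eyes.read_camera('wrist'); n=sys.argv[1]
cv2.imwrite(f'pics/{n}.png',c['img'][:,:,::-1]); np.savez(f'pics/{n}.npz',mtx=c['mtx'],R=c['R'],t=c['t'])
move_to(get_state()['tcp_pos'][:2],150,np.pi/2)
E
python3 look.py w1
```

```text
shift [-0.   0.   0.6] turn [-0.001 -0.001 -0.002] yaw_now 1.569 tcp [482.2 296.2 150.6] t 1.8 gap 0.995 q [ 0.55  0.38 -0.02  1.18  0.    0.55]
```

View pics/w1.png

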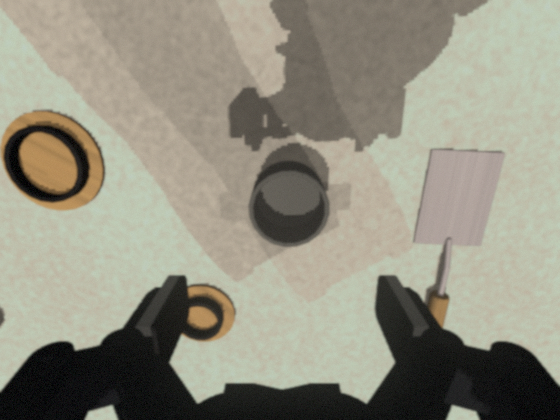

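```bash
cat >> h.py <<'E'
def load(n):
    d=np.load(f'pics/{n}.npz'); return dict(mtx=d['mtx'],R=d['R'],t=d['t'],img=cv2.imread(f'pics/{n}.png'))
def circ(c,mask,z,box=None,name=None):
    """mask contours -> rays onto plane z -> circle by minEnclosing & lstsq"""
    N,l,st,ce=cv2.connectedComponentsWithStats(mask.astype(np.uint8))
    for i in range(1,N):
        if st[i,4]<150: continue
        if box and not(box[0]<ce[i][0]<box[2] and box[1]<ce[i][1]<box[3]): continue
        ct=max(cv2.findContours((l==i).astype(np.uint8),cv2.RETR_EXTERNAL,cv2.CHAIN_APPROX_NONE)[0],key=len)[:,0]
        P=np.array([ray(c,u,v,z) for u,v in ct])
        A=np.c_[2*P,np.ones(len(P))];s=np.linalg.lstsq(A,(P**2).sum(1),rcond=None)[0]
        print(st[i],ce[i].round(1),'centre',s[:2].round(1),'r',np.sqrt(s[2]+s[0]**2+s[1]**2).round(1),'res',np.std(np.linalg.norm(P-s[:2],axis=1)).round(2))
E
python3 - <<'E'
from h import *
c=load('w1'); print(ray(c,289,205,48),ray(c,249,205,48),ray(c,329,205,48),ray(c,289,247,48),ray(c,289,163,48))
h=cv2.cvtColor(c['img'],cv2.COLOR_BGR2HSV)
print(h[205,240:340:4,2],h[150:255:5,289,2])
o=(h[...,0]<25)&(h[...,1]>80)&(h[...,2]>90)
dk=(h[...,2]<60)
print('base disc');circ(c,o,4,(0,0,560,400))
print('dark');circ(c,dk,16,(0,0,300,300))
E
```

```text
[478.60488922 300.41184481] [478.54764887 269.30753945] [478.6621107  331.50589524] [514.47012573 300.58345915] [445.70862486 300.25443692]
[161 162 130  87  50  59  54  65  99 101  99 101 101  97  98  97  98  96
  95  87  54  73 104 161 166] [ 81  88  74  47  69  96  98 100 102  99  99  97  96  70  53  54  57  52
  51 103 186]
base disc
[   0  111  104   99 2735] [ 62.1 155.8] centre [453.1  93. ] r 43.6 res 0.34
[  19  132   59   62 2689] [ 48.  162.5] centre [453.9  89.2] r 25.5 res 1.17
[187 285  48  56 866] [215.7 306.3] centre [611.2 212.6] r 29.9 res 4.81
[430 297  19  31 362] [438.8 308.9] centre [607.1 456. ] r 13.2 res 3.89
[188 306  30  23 541] [201.3 317.2] centre [615.1 211. ] r 14.4 res 0.99
dark
[   5  126   84   75 2064] [ 44.2 162.3] centre [452.1  96.3] r 33.2 res 1.23
[256 161  64  24 452] [287.1 169.1] centre [478.1 300.1] r 26.1 res 2.66
[ 254  193   70   49 1731] [286.3 222.1] centre [496.4 300.3] r 25.8 res 8.11
```

>>> carry_out(
  plan=[1, 4, 30, 0, 0, 0, 85, 0, 0, 30, 0, 0, 0, 85, 0, 0, 30, 0, 0, 0, 85, 0, 0, 25, 0, 0, 0, 85, 0, 0, 15, 0, 0, 0, 85, 0, 0, 12, 0, 0, 0, 85, 0, 0, 0, 0, 0, 0, 85, 0, 0, 0, 0, 0, 0, 50, 0, 0, 0, 0, 0, 0, 50, 0, 0, 0, 0, 0, 0, 50, 0, 0, 0, 0, 0, 0, 50, 0, 0, 0, 0, 0, 0, 50],
)

```text
clock: 3.3
tcp_pos: [481.4, 301.4, 10.6]
orientation: [[-1.0, -0.0, 0.002], [-0.0, 1.0, 0.001], [-0.002, 0.001, -1.0]]
ft_force: [-2.8, -0.3, 9.1]
finger_gap: 0.732
```

```bash
python3 look.py w2
```

```text
shift [-2.000e-01  1.000e-01 -1.394e+02] turn [0.001 0.002 0.   ] yaw_now 1.571 tcp [481.3 301.4  10.6] t 3.35 gap 0.736 q [ 0.56  0.49 -0.23  0.85  0.    0.56]
```

View pics/w2.png

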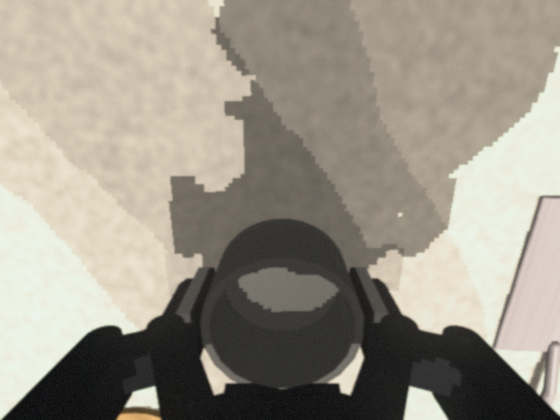

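```bash
python3 - <<'E'
from h import *
c=load('w2'); print(ray(c,282,387,48),ray(c,282,256,48),ray(c,203,325,48),ray(c,362,325,48))
for x in(477,481,485):print(proj(c,[x,301,48]),proj(c,[x+32,301,48]),proj(c,[x-32,301,48]))
E
```

```text
[510.26616496 301.11644718] [450.4155336  301.07017432] [479.62438721 270.98371191] [479.62640175 331.59657867]
[281.76037458 319.22753983] [281.71848666 384.6189158 ] [281.80987698 241.94916057]
[281.7547608  327.99122726] [281.7136994  392.09233138] [281.8032026  252.36856961]
[281.74926157 336.57609551] [281.70900244 399.42476213] [281.7966765  262.55648074]
```

>>> carry_out(
  plan=[0, 0, -15, 0, 0, 0, 50, 0, 0, -25, 0, 0, 0, 50, 0, 0, -30, 0, 0, 0, 50, 4.5, -25, 0, 0, 0, 0, 50, 4.5, -35, 0, 0, 0, 0, 50, 4.5, -35, 0, 0, 0, 0, 50, 4.5, -35, 0, 0, 0, 0, 50, 4.5, -35, 0, 0, 0, 0, 50, 4.5, -28, 0, 0, 0, 0, 50, 0, -15, 0, 0, 0, 0, 50, 0, 0, 15, 0, 0, 0, 50, 0, 0, 15, 0, 0, 0, 50, 0, 0, 10, 0, 0, 0, 50, 0, 0, 0, 0, 0, 0, 50, 0, 0, 0, 0, 0, 0, 50],
)

```text
clock: 5.22
tcp_pos: [454.1, 93.2, 39.8]
orientation: [[-1.0, -0.0, 0.001], [-0.0, 1.0, 0.0], [-0.001, 0.0, -1.0]]
ft_force: [0.1, -0.9, -0.9]
finger_gap: 0.729
```

```bash
python3 look.py w3; python3 - <<'E'
from h import *
c=eyes.read_camera('side'); cv2.imwrite('pics/s3.png',c['img'][100:320,120:400,::-1].repeat(2,0).repeat(2,1))
E
```

```text
shift [-1.000e-01  0.000e+00 -1.101e+02] turn [0.    0.001 0.   ] yaw_now 1.571 tcp [454.2  93.2  39.9] t 5.28 gap 0.732 q [ 0.2   0.27 -0.47  0.83 -0.    0.2 ]
```

View pics/w3.png

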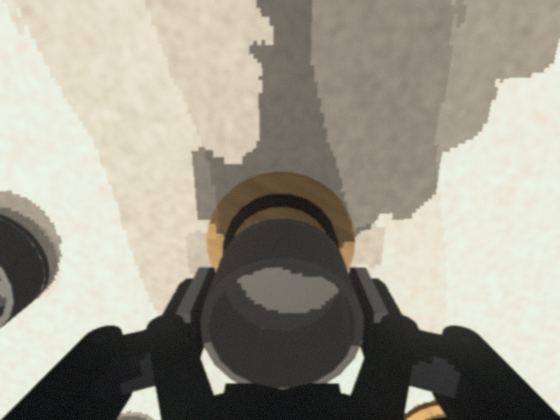

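View pics/s3.png

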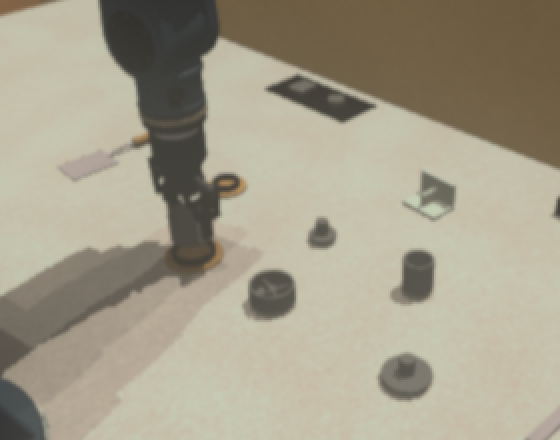

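```bash
python3 - <<'E'
from h import *
c=load('w3')
h=cv2.cvtColor(c['img'],cv2.COLOR_BGR2HSV)
print(list(zip(range(165,260,3),h[165:260:3,282,2],h[165:260:3,282,0])))
print(ray(c,281.5,172,4)+[44,0],ray(c,281.5,192,16)+[33,0],'pot front rim',ray(c,282,256,77.3)+[32,0],'foot')
E
```

```text
[(165, np.uint8(114), np.uint8(16)), (168, np.uint8(112), np.uint8(16)), (171, np.uint8(103), np.uint8(17)), (174, np.uint8(94), np.uint8(17)), (177, np.uint8(96), np.uint8(16)), (180, np.uint8(91), np.uint8(18)), (183, np.uint8(93), np.uint8(16)), (186, np.uint8(94), np.uint8(17)), (189, np.uint8(97), np.uint8(17)), (192, np.uint8(89), np.uint8(17)), (195, np.uint8(29), np.uint8(21)), (198, np.uint8(26), np.uint8(5)), (201, np.uint8(32), np.uint8(165)), (204, np.uint8(31), np.uint8(15)), (207, np.uint8(73), np.uint8(16)), (210, np.uint8(93), np.uint8(17)), (213, np.uint8(92), np.uint8(18)), (216, np.uint8(91), np.uint8(17)), (219, np.uint8(63), np.uint8(16)), (222, np.uint8(58), np.uint8(17)), (225, np.uint8(50), np.uint8(23)), (228, np.uint8(51), np.uint8(19)), (231, np.uint8(50), np.uint8(30)), (234, np.uint8(53), np.uint8(30)), (237, np.uint8(52), np.uint8(24)), (240, np.uint8(57), np.uint8(15)), (243, np.uint8(51), np.uint8(8)), (246, np.uint8(54), np.uint8(12)), (249, np.uint8(51), np.uint8(18)), (252, np.uint8(57), np.uint8(12)), (255, np.uint8(50), np.uint8(24)), (258, np.uint8(59), np.uint8(20))]
[453.15106392  92.65890789] [450.13306645  92.67471958] pot front rim [455.2019271   92.91168019] foot
```

>>> carry_out(
  plan=[1, -0.3, 10, 0, 0, 0, 50, 0, 0, 7, 0, 0, 0, 50, 0, 0, 5, 0, 0, 0, 50, 0, 0, 0, 0, 0, 0, 50],
)

```text
clock: 5.82
tcp_pos: [452.9, 92.6, 17.8]
orientation: [[-1.0, -0.0, 0.001], [-0.0, 1.0, -0.0], [-0.001, -0.0, -1.0]]
ft_force: [-6.9, -4.4, 21.5]
finger_gap: 0.73
```

>>> carry_out(
  plan=[0, 0, 0, 0, 0, 0, 85, 0, 0, 0, 0, 0, 0, 85, 0, 0, 0, 0, 0, 0, 85, 0, 0, -15, 0, 0, 0, 85, 0, 0, -30, 0, 0, 0, 85, 0, 0, -40, 0, 0, 0, 85, 0, 0, -46, 0, 0, 0, 85, 0, 0, 0, 0, 0, 0, 85],
)

```text
clock: 6.82
tcp_pos: [454.6, 93.1, 151.3]
orientation: [[-1.0, -0.0, 0.005], [-0.0, 1.0, 0.001], [-0.005, 0.001, -1.0]]
ft_force: [0.1, -0.5, -0.7]
finger_gap: 0.996
```

```bash
python3 look.py w4
```

```text
shift [-0.   0.  -0.6] turn [0.001 0.003 0.   ] yaw_now 1.571 tcp [453.7  92.9 149.4] t 6.88 gap 0.996 q [ 0.2   0.17 -0.3   1.1   0.    0.2 ]
```

View pics/w4.png

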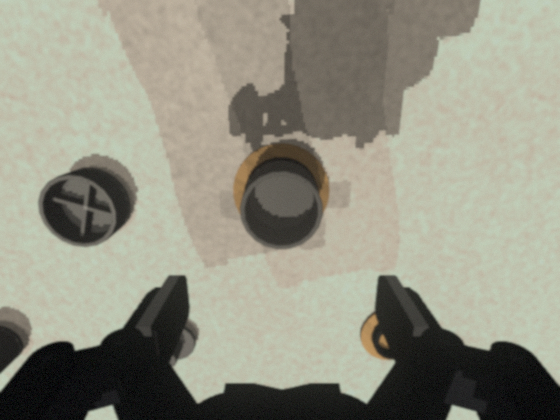

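```bash
python3 - <<'E'
from h import *
c=load('w4')
print(proj(c,[453,92.7,56]),proj(c,[485,92.7,56]),proj(c,[453,124.7,56]),proj(c,[453,60.7,56]), 'meas',ray(c,283,249,56)-[32,0])
for u,v in((78,209),(78,246),(39,205),(117,212),(78,172)):print(ray(c,u,v,36))
cv2.imwrite('pics/w4z.png',cv2.resize(c['img'][130:270,20:350],(792,336),interpolation=cv2.INTER_CUBIC))
E
```

```text
[281.63189072 210.74374916] [281.61150983 248.87732778] [323.71789159 210.75903317] [239.53524406 210.72846129] meas [453.10696954  93.80005882]
[458.53887663 -74.75482534]
[492.02129655 -81.52439422]
[ 455.08750243 -105.97290786]
[461.1439402  -43.12316854]
[427.56673554 -68.49279162]
```

View pics/w4z.png

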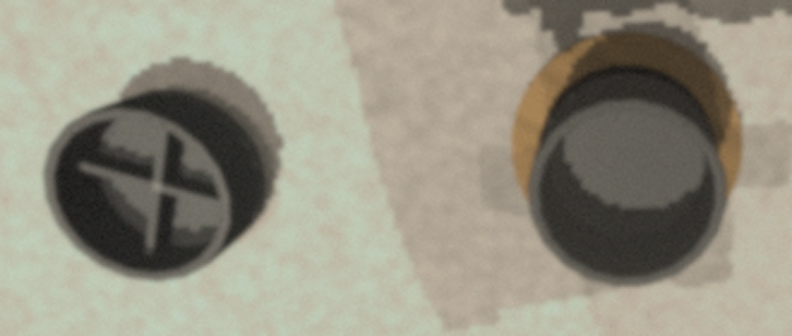

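>>> carry_out(
  plan=[-1, -24, 0, 0, 0, 0, 85, -1, -40, 0, 0, 0, 0, 85, -2, -40, 0, 0, 0, 0, 85, -1, -40, 0, 0, 0, 0, 85, -1, -24, 0, 0, 0, 0, 85, 0, 0, 0, 0, 0, 0, 85, 0, 0, 0, 0, 0, 0, 85],
)

```text
clock: 7.75
tcp_pos: [458.4, -74.8, 147.6]
orientation: [[-1.0, -0.0, -0.001], [-0.0, 1.0, 0.0], [0.001, 0.0, -1.0]]
ft_force: [-0.5, -0.3, 0.0]
finger_gap: 0.993
```

```bash
python3 look.py w5;python3 - <<'E'
from h import *
c=load('w5')
cv2.imwrite('pics/w5z.png',cv2.resize(c['img'][130:270,150:420],(792,411),interpolation=cv2.INTER_CUBIC))
for x in(458,460,462):print(proj(c,[x,-75,36]),proj(c,[x+32,-75,36]),proj(c,[x,-43,36]),proj(c,[x,-107,36]))
E
```

```text
shift [ 0.   0.  -2.2] turn [ 0.    -0.001  0.001] yaw_now 1.572 tcp [458.5 -74.6 147.8] t 7.8 gap 0.995 q [-0.16  0.17 -0.3   1.1   0.   -0.16]
[281.97286899 206.422002  ] [281.94332516 242.6200607 ] [321.53743393 206.44239623] [242.40473037 206.40160593]
[281.97095569 208.76623492] [281.94155157 244.79311835] [321.44009366 208.78647436] [242.49826126 208.74599367]
[281.9690516  211.09918629] [281.9397862  246.95610591] [321.34322182 211.11927218] [242.59134202 211.07909859]
```

View pics/w5.png

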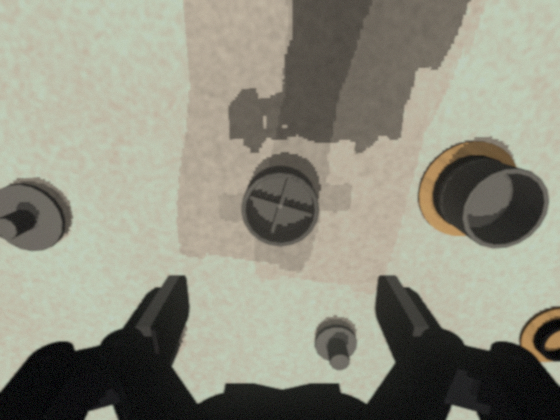

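View pics/w5z.png

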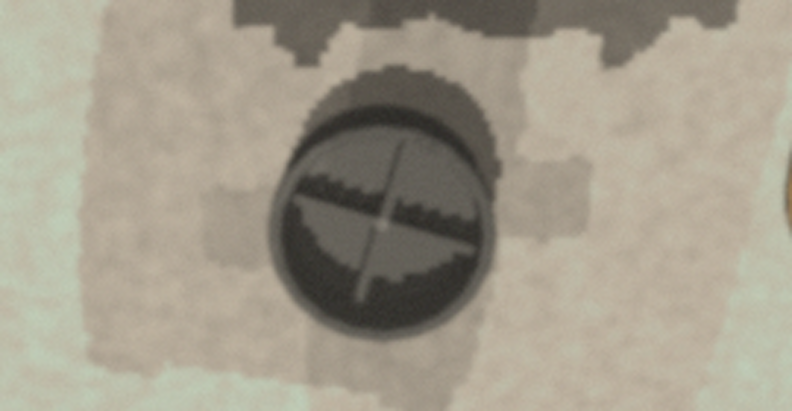

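>>> carry_out(
  plan=[-2, -1.6, 30, 0, 0, 0, 85, 0, 0, 30, 0, 0, 0, 85, 0, 0, 30, 0, 0, 0, 85, 0, 0, 25, 0, 0, 0, 85, 0, 0, 15, 0, 0, 0, 85, 0, 0, 14, 0, 0, 0, 85, 0, 0, 0, 0, 0, 0, 85, 0, 0, 0, 0, 0, 0, 50, 0, 0, 0, 0, 0, 0, 50, 0, 0, 0, 0, 0, 0, 50, 0, 0, 0, 0, 0, 0, 50, 0, 0, 0, 0, 0, 0, 50],
)

```text
clock: 9.3
tcp_pos: [461.3, -76.8, 5.5]
orientation: [[-1.0, -0.0, 0.001], [-0.0, 1.0, 0.0], [-0.001, 0.0, -1.0]]
ft_force: [-4.6, 0.9, 14.8]
finger_gap: 0.738
```

```bash
python3 look.py w6; python3 - <<'E'
from h import *
c=load('w6')
for x in(458,460,462):print(proj(c,[x+32,-76,36]),proj(c,[x-32,-76,36]))
E
```

```text
shift [  -0.2    0.  -144.5] turn [0.    0.001 0.   ] yaw_now 1.571 tcp [461.3 -76.8   5.5] t 9.35 gap 0.737 q [-0.17  0.32 -0.51  0.74  0.   -0.17]
[284.46094957 373.39707617] [285.03863739 236.80084904]
[284.44561002 377.02416484] [285.01760106 241.77495808]
[284.43040955 380.61836545] [284.99678785 246.69631152]
```

View pics/w6.png

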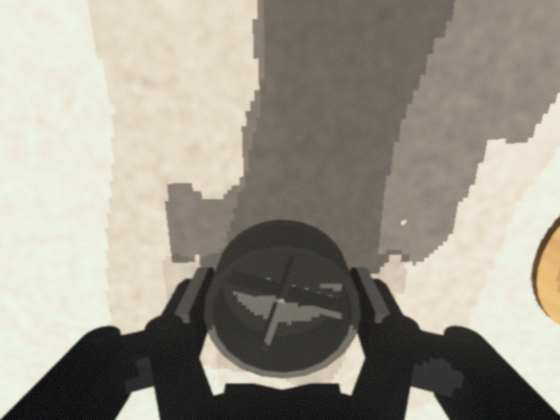

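>>> carry_out(
  plan=[0, 0, -15, 0, 0, 0, 50, 0, 0, -35, 0, 0, 0, 50, 0, 0, -40, 0, 0, 0, 50, 2, 25, 0, 0, 0, 0, 50, 2, 40, 0, 0, 0, 0, 50, 2, 40, 0, 0, 0, 0, 50, 2, 40, 0, 0, 0, 0, 50, 0, 25, 0, 0, 0, 0, 50, 0, 0, 10, 0, 0, 0, 50, 0, 0, 10, 0, 0, 0, 50, 0, 0, 0, 0, 0, 0, 50, 0, 0, 0, 0, 0, 0, 50],
)

```text
clock: 10.85
tcp_pos: [452.8, 92.5, 74.4]
orientation: [[-1.0, 0.001, -0.0], [0.001, 1.0, -0.0], [0.0, -0.0, -1.0]]
ft_force: [1.1, -0.4, -0.5]
finger_gap: 0.738
```

```bash
python3 look.py w7; python3 - <<'E'
from h import *
c=load('w7')
print(proj(c,[453-32,93.2,56]),proj(c,[453-28,93.2,56]),proj(c,[453,93+32,56]),proj(c,[453,93-32,56]))
E
```

```text
shift [ -0.   -0.  -75.5] turn [-0.     0.    -0.001] yaw_now 1.57 tcp [452.9  92.6  74.5] t 10.9 gap 0.739 q [ 0.2   0.23 -0.43  0.92 -0.    0.2 ]
[283.80699363 204.71125723] [283.7944181  212.10120522] [342.32952945 260.82678041] [224.36436353 260.84776851]
```

View pics/w7.png

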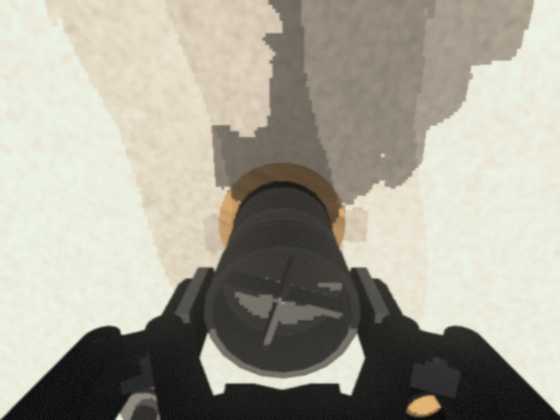

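>>> carry_out(
  plan=[0, 0.5, 8, 0, 0, 0, 50, 0, 0, 8, 0, 0, 0, 50, 0, 0, 5, 0, 0, 0, 50, 0, 0, 1, 0, 0, 0, 50, 0, 0, 0, 0, 0, 0, 50],
)

```text
clock: 11.52
tcp_pos: [452.6, 93.6, 53.4]
orientation: [[-1.0, -0.0, 0.0], [-0.0, 1.0, -0.0], [-0.0, -0.0, -1.0]]
ft_force: [-13.9, -3.6, 34.8]
finger_gap: 0.737
```

Seated height reached. Release, raise, and go toward the wide lid (estimate 478, −300).

>>> carry_out(
  plan=[0, 0, 0, 0, 0, 0, 85, 0, 0, 0, 0, 0, 0, 85, 0, 0, 0, 0, 0, 0, 85, 0, 0, -15, 0, 0, 0, 85, 0, 0, -40, 0, 0, 0, 85, 0, 0, -45, 0, 0, 0, 85, 0, 0, 0, 0, 0, 0, 85],
)

```text
clock: 12.4
tcp_pos: [454.6, 94.0, 155.1]
orientation: [[-1.0, -0.0, 0.005], [-0.0, 1.0, 0.001], [-0.005, 0.001, -1.0]]
ft_force: [-0.1, -0.3, -0.2]
finger_gap: 0.995
```

```bash
python3 look.py w8; python3 - <<'E'
from h import *
c=load('w8')
for z in(84,):print(proj(c,[453+32,93.5,z]),proj(c,[453,93.5+32,z]),proj(c,[453,93.5-32,z]),proj(c,[453-32,93.5,z]))
E
```

```text
shift [ 0.  -0.   3.3] turn [0.001 0.002 0.   ] yaw_now 1.571 tcp [453.6  93.8 153.3] t 12.45 gap 0.995 q [ 0.2   0.17 -0.29  1.11  0.    0.2 ]
[281.49384396 263.59983404] [327.78798966 222.35893308] [235.22215075 222.3263869 ] [281.53042289 177.10065816]
```

View pics/w8.png

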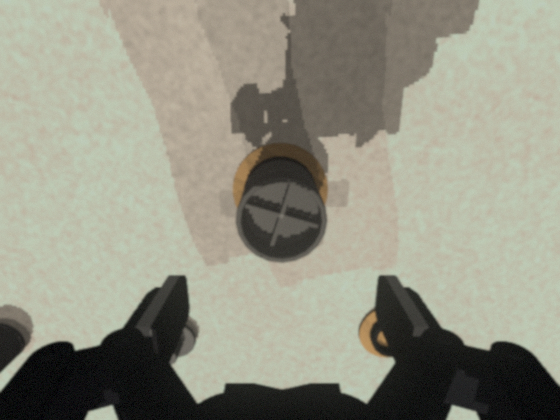

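>>> carry_out(
  plan=[-3, -34, 0, 0, 0, 0, 85, -3, -52, 0, 0, 0, 0, 85, -3, -52, 0, 0, 0, 0, 85, -3, -52, 0, 0, 0, 0, 85, -3, -52, 0, 0, 0, 0, 85, -3, -52, 0, 0, 0, 0, 85, -3, -52, 0, 0, 0, 0, 85, -3, -48, 0, 0, 0, 0, 85, 0, 0, 0, 0, 0, 0, 85, 0, 0, 0, 0, 0, 0, 85],
)

```text
clock: 13.7
tcp_pos: [476.3, -299.8, 151.1]
orientation: [[-1.0, 0.0, -0.002], [0.0, 1.0, 0.001], [0.002, 0.001, -1.0]]
ft_force: [-0.4, 0.7, -0.6]
finger_gap: 0.994
```

```bash
python3 look.py w9;python3 - <<'E'
from h import *
c=load('w9')
cv2.imwrite('pics/w9z.png',cv2.resize(c['img'][120:290,150:420],(792,499),interpolation=cv2.INTER_CUBIC))
for x in(474,477,480):print(proj(c,[x,-300,38]),proj(c,[x+32,-300,14]),proj(c,[x,-268,14]),proj(c,[x,-332,14]))
E
```

```text
shift [-0.  -0.   1.5] turn [ 0.001 -0.001  0.001] yaw_now 1.572 tcp [ 476.5 -299.5  151.5] t 13.75 gap 0.995 q [-0.56  0.37 -0.03  1.18  0.   -0.56]
[281.84685891 203.5626916 ] [281.80289691 229.04202115] [318.1665644  195.29558175] [245.45484695 195.29347243]
[281.84547155 207.07372995] [281.80180213 232.08754064] [318.04476672 198.56051564] [245.57435432 198.5591872 ]
[281.84409413 210.55958909] [281.80071434 235.11359953] [317.92377468 201.80385335] [245.69307101 201.80329554]
```

View pics/w9z.png

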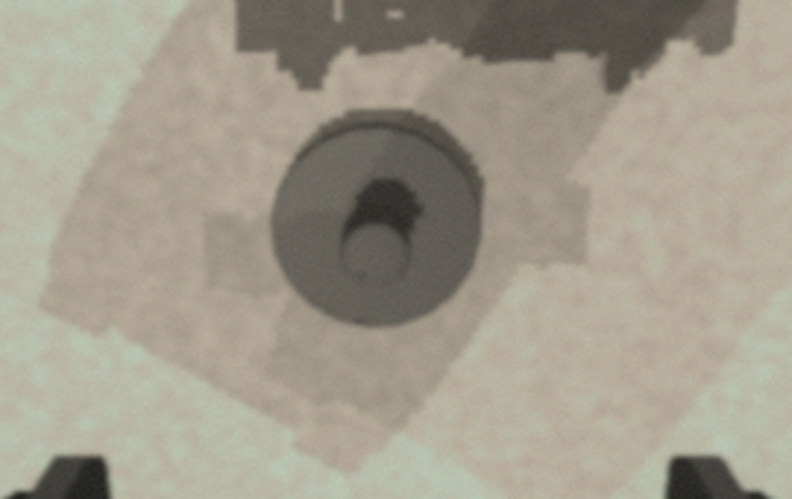

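>>> carry_out(
  plan=[0, -3.2, 30, 0, 0, 0, 85, 0, 0, 30, 0, 0, 0, 85, 0, 0, 30, 0, 0, 0, 60, 0, 0, 25, 0, 0, 0, 50, 0, 0, 12, 0, 0, 0, 40, 0, 0, 7.5, 0, 0, 0, 40, 0, 0, 0, 0, 0, 0, 40, 0, 0, 0, 0, 0, 0, 5, 0, 0, 0, 0, 0, 0, 5, 0, 0, 0, 0, 0, 0, 5, 0, 0, 0, 0, 0, 0, 5, 0, 0, 0, 0, 0, 0, 5],
)

```text
clock: 15.25
tcp_pos: [477.3, -303.9, 18.8]
orientation: [[-1.0, -0.0, 0.001], [-0.0, 1.0, -0.001], [-0.001, -0.001, -1.0]]
ft_force: [-1.4, 1.2, 5.8]
finger_gap: 0.209
```

```bash
python3 look.py w10
```

```text
shift [-2.000e-01 -1.000e-01 -1.312e+02] turn [-0.001  0.001  0.   ] yaw_now 1.571 tcp [ 477.3 -303.9   18.8] t 15.3 gap 0.208 q [-0.57  0.47 -0.23  0.87  0.   -0.57]
```

View pics/w10.png

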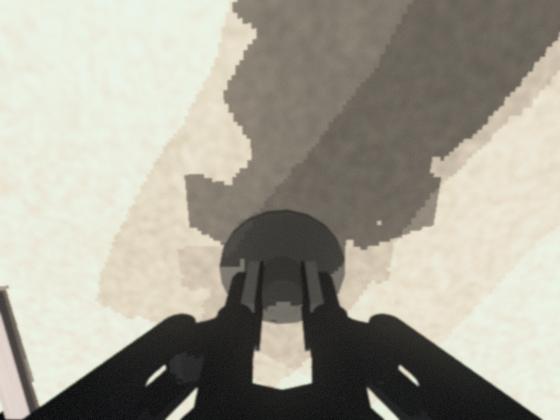

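```bash
python3 - <<'E'
from h import *
c=load('w10')
print(ray(c,282,210.5,14),ray(c,282,322.5,14),ray(c,220,262,14),ray(c,344,262,14))
E
```

```text
[ 443.97809985 -304.16117141] [ 507.10153383 -304.11118266] [ 471.10330104 -334.98216868] [ 471.0373457  -273.30889442]
```

>>> carry_out(
  plan=[0, 0, -15, 0, 0, 0, 5, 0, 0, -45, 0, 0, 0, 5, 0, 0, -51, 0, 0, 0, 5, 3, 30, 0, 0, 0, 0, 5, 3, 50, 0, 0, 0, 0, 5, 3, 54, 0, 0, 0, 0, 5, 3, 54, 0, 0, 0, 0, 5, 3, 54, 0, 0, 0, 0, 5, 3, 54, 0, 0, 0, 0, 5, 3, 50, 0, 0, 0, 0, 5, 2, 34, 0, 0, 0, 0, 5, 0, 17.5, 0, 0, 0, 0, 5, 0, 0, 12, 0, 0, 0, 5, 0, 0, 0, 0, 0, 0, 5, 0, 0, 0, 0, 0, 0, 5],
)

```text
clock: 17.18
tcp_pos: [453.8, 93.0, 116.8]
orientation: [[-1.0, 0.001, -0.0], [0.001, 1.0, -0.0], [0.0, -0.0, -1.0]]
ft_force: [-0.8, -0.3, 0.1]
finger_gap: 0.21
```

```bash
python3 look.py w11; python3 - <<'E'
from h import *
c=load('w11')
print(proj(c,[452.5-32,93.5,84]),proj(c,[452.5-28,93.5,84]),proj(c,[452.5,93.5+32,84]),proj(c,[452.5,93.5-32,84]))
E
```

```text
shift [  0.   -0.  -33.1] turn [-0.    -0.    -0.001] yaw_now 1.57 tcp [453.9  93.1 116.9] t 17.23 gap 0.205 q [ 0.2   0.19 -0.35  1.02 -0.    0.2 ]
[283.38011891 194.17687349] [283.37398528 201.11146143] [338.29024579 247.01402384] [228.38831636 247.06299588]
```

View pics/w11.png

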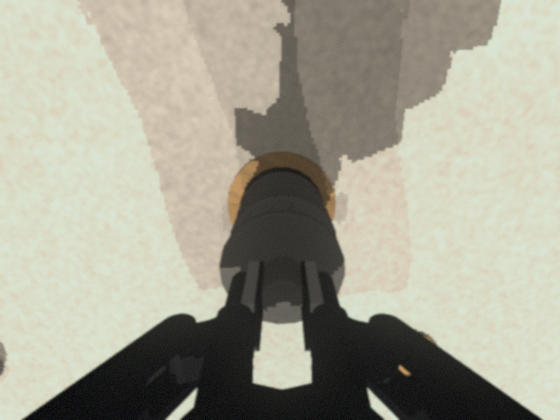

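Aligned. Lower 22 mm to the seated height.

>>> carry_out(
  plan=[0, 0.4, 8, 0, 0, 0, 5, 0, 0, 8, 0, 0, 0, 5, 0, 0, 5, 0, 0, 0, 5, 0, 0, 1.5, 0, 0, 0, 5, 0, 0, 0, 0, 0, 0, 5],
)

```text
clock: 17.85
tcp_pos: [453.8, 94.3, 94.7]
orientation: [[-1.0, -0.0, 0.0], [-0.0, 1.0, -0.0], [-0.0, -0.0, -1.0]]
ft_force: [-4.8, -2.0, 13.4]
finger_gap: 0.208
```

>>> carry_out(
  plan=[0, 0, 0, 0, 0, 0, 50, 0, 0, 0, 0, 0, 0, 50, 0, 0, 0, 0, 0, 0, 50, 0, 0, -15, 0, 0, 0, 85, 0, 0, -40, 0, 0, 0, 85, 0, 0, -55, 0, 0, 0, 85, 0, 0, 0, 0, 0, 0, 85],
)

```text
clock: 18.73
tcp_pos: [455.7, 94.7, 207.8]
orientation: [[-1.0, -0.0, 0.006], [-0.0, 1.0, 0.001], [-0.006, 0.001, -1.0]]
ft_force: [0.5, 0.7, -0.3]
finger_gap: 0.996
```

```bash
python3 look.py w12; python3 - <<'E'
from h import *
c=load('w12')
print(proj(c,[453+32,93.5,90]),proj(c,[453,93.5+32,90]),proj(c,[453,93.5-32,90]),proj(c,[453,93.5,114]))
c=eyes.read_camera('side'); cv2.imwrite('pics/s12.png',cv2.resize(c['img'][150:310,150:350,::-1],(800,640))[:600])
E
```

```text
shift [ 0.2 -0.  55.7] turn [0.001 0.003 0.   ] yaw_now 1.571 tcp [454.8  94.5 205.7] t 18.77 gap 0.998 q [ 0.2   0.14 -0.18  1.24  0.    0.2 ]
[280.62193287 236.06083386] [319.45290538 200.38881115] [241.74233988 200.36112865] [280.52576135 209.94863327]
```

View pics/w12.png

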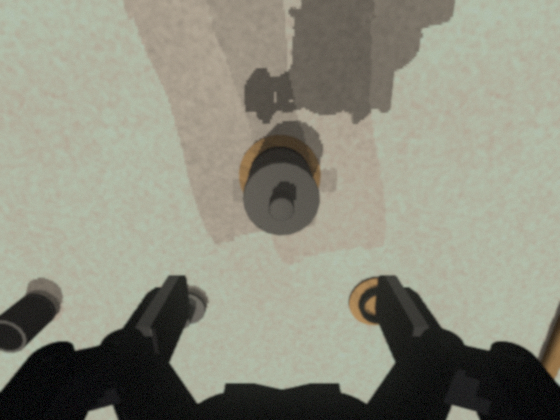

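View pics/s12.png

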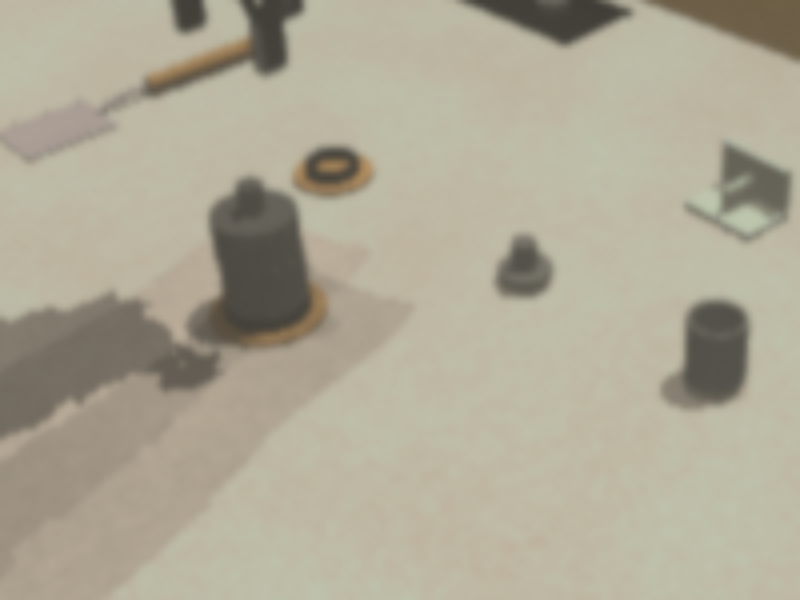

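>>> carry_out(
  plan=[-25, 18, 0, 0, 0, 0, 85, -35, 35, 0, 0, 0, 0, 85, -35, 35, 0, 0, 0, 0, 85, -30, 30, 0, 0, 0, 0, 85, 0, 0, 0, 0, 0, 0, 85, 0, 0, 0, 0, 0, 0, 85],
)

```text
clock: 19.58
tcp_pos: [578.0, 211.9, 203.0]
orientation: [[-1.0, -0.0, -0.002], [-0.0, 1.0, -0.001], [0.002, -0.001, -1.0]]
ft_force: [-0.0, -0.1, -0.5]
finger_gap: 0.993
```

```bash
python3 look.py w13; python3 - <<'E'
from h import *
c=load('w13')
h=cv2.cvtColor(c['img'],cv2.COLOR_BGR2HSV)
o=(h[...,0]<25)&(h[...,1]>70)&(h[...,2]>70)
circ(c,o,4,(150,50,420,300))
dk=(h[...,2]<60)
circ(c,dk,16,(200,50,350,300))
E
```

```text
shift [-0.1  0.  53.7] turn [-0.001 -0.001 -0.   ] yaw_now 1.571 tcp [578.  211.6 203.7] t 19.62 gap 0.995 q [ 0.35  0.47  0.25  1.36 -0.    0.35]
[ 126   36   77   66 1288] [175.6  79.6] centre [457.1  94.5] r 37.3 res 5.27
[ 251  181   62   59 1501] [281.2 208.2] centre [611.3 210.9] r 33.7 res 0.34
[265 198  34  29 729] [281.7 211.7] centre [612.5 211.3] r 16.6 res 0.81
[262 192  40  41 561] [281.8 212.4] centre [609.  211.2] r 21.9 res 0.79
```

View pics/w13.png

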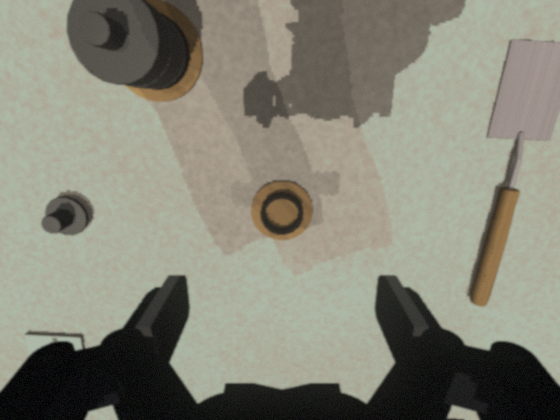

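>>> carry_out(
  plan=[-2.5, -32, 0, 0, 0, 0, 85, -2.5, -54, 0, 0, 0, 0, 85, -2.5, -58, 0, 0, 0, 0, 85, -2.5, -58, 0, 0, 0, 0, 85, -2.5, -58, 0, 0, 0, 0, 85, -2.5, -58, 0, 0, 0, 0, 85, -2.5, -54, 0, 0, 0, 0, 85, -2.5, -40, 0, 0, 0, 0, 85, 0, 0, 0, 0, 0, 0, 85, 0, 0, 0, 0, 0, 0, 85],
)

```text
clock: 20.88
tcp_pos: [598.1, -199.7, 204.5]
orientation: [[-1.0, 0.001, 0.0], [0.001, 1.0, 0.0], [-0.0, 0.0, -1.0]]
ft_force: [0.5, 0.1, -0.4]
finger_gap: 0.995
```

```bash
python3 look.py w14;python3 - <<'E'
from h import *
c=load('w14')
cv2.imwrite('pics/w14z.png',cv2.resize(c['img'][120:290,150:420],(792,499),interpolation=cv2.INTER_CUBIC))
for x in(612,614,616):print(proj(c,[x,-200,58]),proj(c,[x+22,-200,58]),proj(c,[x,-178,58]),proj(c,[x,-222,58]))
E
```

```text
shift [ 0.  -0.  54.5] turn [0. 0. 0.] yaw_now 1.571 tcp [ 598.3 -199.2  204.5] t 20.93 gap 0.994 q [-0.32  0.5   0.3   1.38  0.   -0.32]
[281.79937051 209.05140268] [281.80205787 231.12265134] [305.64457096 209.04903211] [257.95440443 209.05377322]
[281.79962    211.10047934] [281.80229609 233.07917568] [305.59419446 211.09812386] [258.00527892 211.10283481]
[281.79986843 213.14087365] [281.80253333 235.02759862] [305.54403142 213.13853314] [258.05593784 213.14321414]
```

View pics/w14z.png

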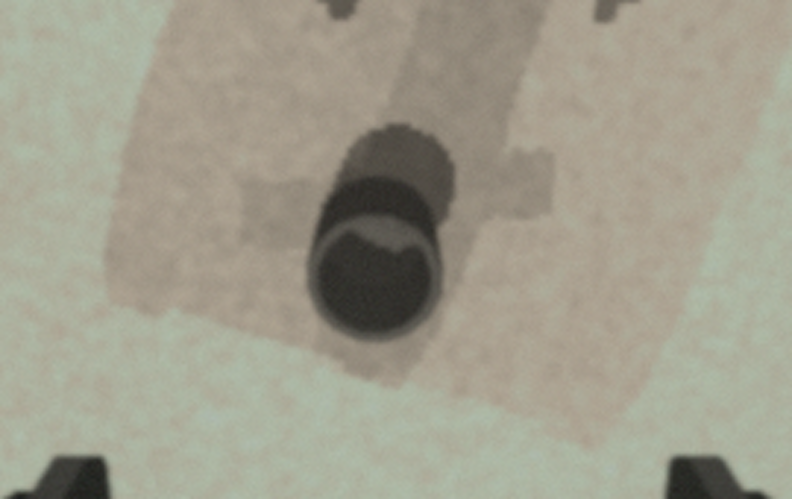

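>>> carry_out(
  plan=[-9, -2, 25, 0, 0, 0, 85, -9.5, -2.3, 40, 0, 0, 0, 85, 0, 0, 45, 0, 0, 0, 85, 0, 0, 40, 0, 0, 0, 75, 0, 0, 25, 0, 0, 0, 70, 0, 0, 15, 0, 0, 0, 70, 0, 0, 0, 0, 0, 0, 70, 0, 0, 0, 0, 0, 0, 30, 0, 0, 0, 0, 0, 0, 30, 0, 0, 0, 0, 0, 0, 30, 0, 0, 0, 0, 0, 0, 30, 0, 0, 0, 0, 0, 0, 30],
)

```text
clock: 22.42
tcp_pos: [618.3, -204.1, 16.0]
orientation: [[-1.0, -0.0, 0.002], [-0.0, 1.0, -0.0], [-0.002, -0.0, -1.0]]
ft_force: [-1.1, 2.2, 7.4]
finger_gap: 0.505
```

```bash
python3 look.py w15; python3 - <<'E'
from h import *
c=load('w15')
for x in(613,616,619):print(proj(c,[x+22,-204,58]),proj(c,[x-22,-204,58]))
E
```

```text
shift [-3.00e-01 -1.00e-01 -1.34e+02] turn [-0.     0.002  0.   ] yaw_now 1.571 tcp [ 618.3 -204.1   16. ] t 22.48 gap 0.505 q [-0.32  0.63  0.04  0.98  0.   -0.32]
[282.75835235 372.66711528] [282.97692848 271.91528965]
[282.74522797 378.71674528] [282.96027892 279.58983794]
[282.73230204 384.6749051 ] [282.9439125  287.13387645]
```

View pics/w15.png

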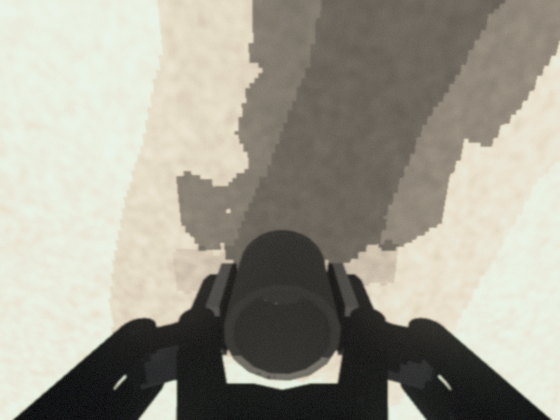

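>>> carry_out(
  plan=[0, 0, -15, 0, 0, 0, 30, 0, 0, -40, 0, 0, 0, 30, 0, 0, -40, 0, 0, 0, 30, 0, 30, 0, 0, 0, 0, 30, 1, 50, 0, 0, 0, 0, 30, 1, 55, 0, 0, 0, 0, 30, 1, 55, 0, 0, 0, 0, 30, 1, 55, 0, 0, 0, 0, 30, 1, 55, 0, 0, 0, 0, 30, 1, 55, 0, 0, 0, 0, 30, 0, 40, 0, 0, 0, 0, 30, 0, 20, 0, 0, 0, 0, 30, 0, 0, 30, 0, 0, 0, 30, 0, 0, 25, 0, 0, 0, 30, 0, 0, 10, 0, 0, 0, 30, 0, 0, 0, 0, 0, 0, 30, 0, 0, 0, 0, 0, 0, 30],
)

```text
clock: 24.6
tcp_pos: [612.0, 211.0, 45.6]
orientation: [[-1.0, 0.0, 0.001], [0.0, 1.0, 0.0], [-0.001, 0.0, -1.0]]
ft_force: [-0.0, -0.3, 0.0]
finger_gap: 0.508
```

```bash
python3 look.py w16; python3 - <<'E'
from h import *
c=load('w16')
print(proj(c,[611-34,211,4]),proj(c,[611-18,211,16]),proj(c,[611,211+34,4]),proj(c,[611,211-34,4]))
E
```

```text
shift [-2.000e-01  1.000e-01 -1.044e+02] turn [ 0.001  0.002 -0.   ] yaw_now 1.571 tcp [612.  211.1  45.6] t 24.65 gap 0.501 q [ 0.33  0.6   0.07  1.03 -0.    0.33]
[282.35640366 186.89908812] [282.37138738 220.36919062] [338.24243024 241.09302396] [226.36463874 241.07172371]
```

View pics/w16.png

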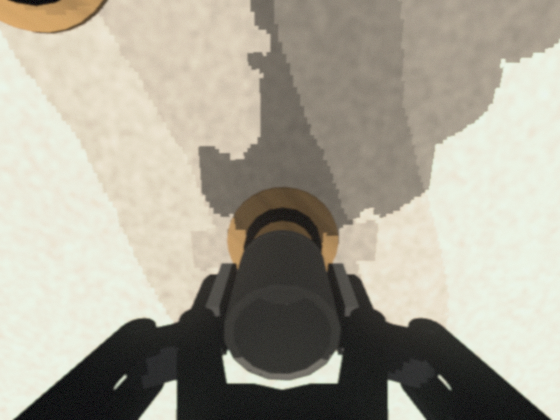

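Dock disc edge at row 187 and columns 227–339, as predicted; aligned. Lower.

>>> carry_out(
  plan=[0, 0, 8, 0, 0, 0, 30, 0, 0, 8, 0, 0, 0, 30, 0, 0, 5, 0, 0, 0, 30, 0, 0, 1.5, 0, 0, 0, 30, 0, 0, 0, 0, 0, 0, 30],
)

```text
clock: 25.28
tcp_pos: [611.0, 211.0, 23.8]
orientation: [[-1.0, -0.0, 0.001], [-0.0, 1.0, 0.0], [-0.001, 0.0, -1.0]]
ft_force: [-15.1, -5.7, 35.1]
finger_gap: 0.503
```

>>> carry_out(
  plan=[0, 0, 0, 0, 0, 0, 75, 0, 0, 0, 0, 0, 0, 75, 0, 0, 0, 0, 0, 0, 75, 0, 0, -20, 0, 0, 0, 85, 0, 0, -45, 0, 0, 0, 85, 0, 0, -60, 0, 0, 0, 85, 0, 0, -55, 0, 0, 0, 85, 0, 0, 0, 0, 0, 0, 85],
)

```text
clock: 26.28
tcp_pos: [613.2, 211.7, 206.4]
orientation: [[-1.0, -0.0, 0.007], [-0.0, 1.0, 0.002], [-0.007, 0.002, -1.0]]
ft_force: [0.5, -0.4, -0.4]
finger_gap: 0.998
```

```bash
python3 look.py w17; python3 - <<'E'
from h import *
c=load('w17')
print(proj(c,[611+22,211,66]),proj(c,[611-22,211,66]),proj(c,[611,211+22,66]),proj(c,[611,211-22,66]))
cv2.imwrite('pics/w17z.png',cv2.resize(c['img'][120:290,150:420],(792,499),interpolation=cv2.INTER_CUBIC))
E
```

```text
shift [ 0.2 -0.1 53.5] turn [0.001 0.003 0.   ] yaw_now 1.571 tcp [612.2 211.4 203.5] t 26.32 gap 0.994 q [ 0.33  0.53  0.36  1.39 -0.    0.33]
[281.06162679 216.38171646] [281.05859862 168.75232562] [305.8220896  193.15873711] [256.2900166  193.15576821]
```

View pics/w17z.png

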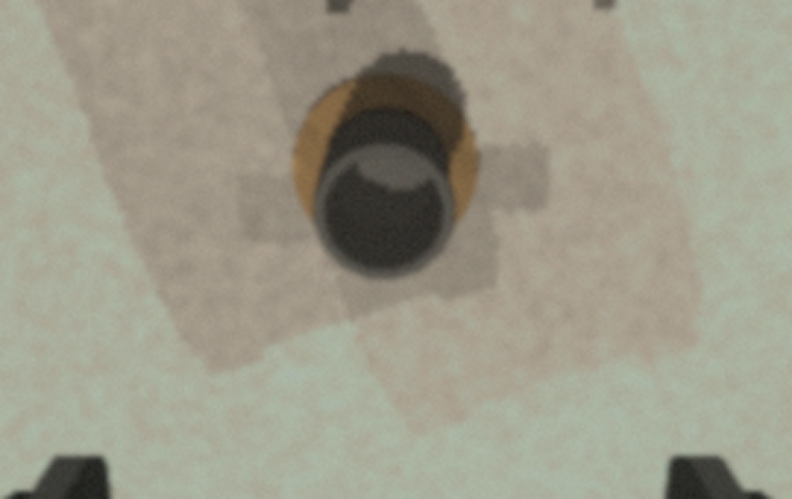

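>>> carry_out(
  plan=[4, -30, 0, 0, 0, 0, 85, 4, -45, 0, 0, 0, 0, 85, 4, -45, 0, 0, 0, 0, 85, 4, -45, 0, 0, 0, 0, 85, 4, -40, 0, 0, 0, 0, 85, 2, -26, 0, 0, 0, 0, 85, 0, 0, 0, 0, 0, 0, 85, 0, 0, 0, 0, 0, 0, 85],
)

```text
clock: 27.32
tcp_pos: [588.9, -19.6, 200.8]
orientation: [[-1.0, -0.0, -0.002], [-0.0, 1.0, 0.0], [0.002, 0.0, -1.0]]
ft_force: [0.2, 1.0, 0.4]
finger_gap: 0.997
```

```bash
python3 look.py w18;python3 - <<'E'
from h import *
c=load('w18')
cv2.imwrite('pics/w18z.png',cv2.resize(c['img'][120:290,150:420],(792,499),interpolation=cv2.INTER_CUBIC))
for x in(611,614,617):print(proj(c,[x,-20,38]),proj(c,[x+22,-20,14]),proj(c,[x,2,14]),proj(c,[x,-42,14]))
E
```

```text
shift [-0.1 -0.  51. ] turn [ 0.    -0.001  0.001] yaw_now 1.572 tcp [589.  -19.3 201. ] t 27.38 gap 0.997 q [-0.03  0.41  0.16  1.32  0.   -0.03]
[281.67009238 211.89863114] [281.66643686 224.0158639 ] [302.70638857 204.40631421] [260.64859496 204.37985547]
[281.66842484 214.79020751] [281.66491982 226.63064049] [302.64605038 207.12942223] [260.70577695 207.1031226 ]
[281.66676723 217.66454343] [281.66341106 229.23113689] [302.58604845 209.83735477] [260.76264026 209.8112129 ]
```

View pics/w18z.png

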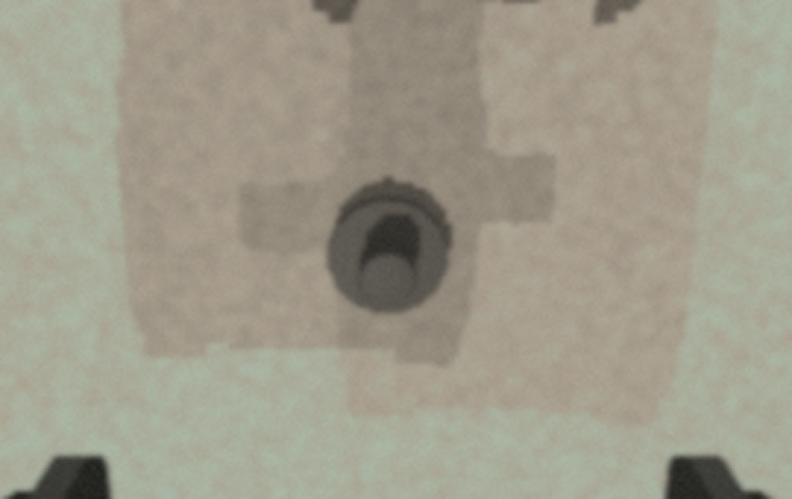

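>>> carry_out(
  plan=[-12, 0, 25, 0, 0, 0, 85, -13, 0, 40, 0, 0, 0, 75, 0, 0, 45, 0, 0, 0, 60, 0, 0, 40, 0, 0, 0, 50, 0, 0, 20, 0, 0, 0, 40, 0, 0, 13, 0, 0, 0, 40, 0, 0, 0, 0, 0, 0, 40, 0, 0, 0, 0, 0, 0, 5, 0, 0, 0, 0, 0, 0, 5, 0, 0, 0, 0, 0, 0, 5, 0, 0, 0, 0, 0, 0, 5, 0, 0, 0, 0, 0, 0, 5],
)

```text
clock: 28.88
tcp_pos: [615.1, -19.8, 20.0]
orientation: [[-1.0, -0.0, 0.002], [-0.0, 1.0, 0.0], [-0.002, 0.0, -1.0]]
ft_force: [-0.9, 2.1, 7.5]
finger_gap: 0.21
```

```bash
python3 look.py w19;  python3 - <<'E'
from h import *
c=load('w19')
for x in(612,614,616):print(proj(c,[x+22,-19,14]),proj(c,[x-22,-19,14]))
E
```

```text
shift [  -0.3    0.  -130. ] turn [0.    0.002 0.   ] yaw_now 1.571 tcp [615.1 -19.9  20. ] t 28.93 gap 0.206 q [-0.03  0.56 -0.07  0.93  0.   -0.03]
[284.03799531 303.70371569] [284.3045046  225.84547954]
[284.02692395 306.9381093 ] [284.29135309 229.68757222]
[284.01593516 310.14838469] [284.27830841 233.49845522]
```

View pics/w19.png

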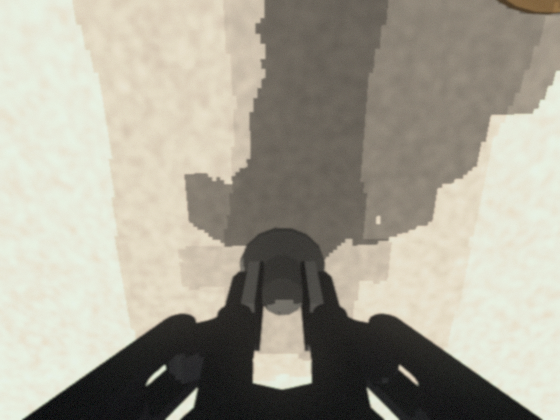

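>>> carry_out(
  plan=[0, 0, -15, 0, 0, 0, 5, 0, 0, -35, 0, 0, 0, 5, 0, 0, -40, 0, 0, 0, 5, 0.5, 26, 0, 0, 0, 0, 5, 1, 45, 0, 0, 0, 0, 5, 1, 45, 0, 0, 0, 0, 5, 1, 45, 0, 0, 0, 0, 5, 0, 40, 0, 0, 0, 0, 5, 0, 30, 0, 0, 0, 0, 5, 0, 0, 10, 0, 0, 0, 5, 0, 0, 0, 0, 0, 0, 5, 0, 0, 0, 0, 0, 0, 5],
)

```text
clock: 30.42
tcp_pos: [610.9, 210.1, 99.3]
orientation: [[-1.0, 0.001, 0.0], [0.001, 1.0, -0.0], [-0.0, -0.0, -1.0]]
ft_force: [0.2, -0.5, 0.6]
finger_gap: 0.203
```

```bash
python3 look.py w20; python3 - <<'E'
from h import *
c=load('w20')
print(proj(c,[611-34,211,4]),proj(c,[610.5-22,211,66]),proj(c,[610.5,233,66]),proj(c,[610.5,189,66]))
E
```

```text
shift [ -0.    0.  -50.7] turn [ 0.     0.    -0.001] yaw_now 1.57 tcp [610.9 210.2  99.3] t 30.48 gap 0.205 q [ 0.33  0.56  0.14  1.15 -0.    0.33]
[283.51679577 169.52343707] [283.99587658 212.5166359 ] [321.56618236 248.02946588] [246.29627479 248.04559597]
```

View pics/w20.png

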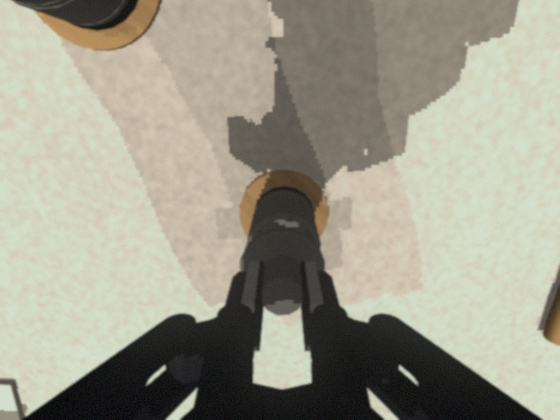

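>>> carry_out(
  plan=[-0.5, 0.6, 8, 0, 0, 0, 5, 0, 0, 8, 0, 0, 0, 5, 0, 0, 5, 0, 0, 0, 5, 0, 0, 1.5, 0, 0, 0, 5, 0, 0, 0, 0, 0, 0, 5],
)

```text
clock: 31.1
tcp_pos: [611.7, 211.6, 77.9]
orientation: [[-1.0, -0.0, 0.002], [-0.0, 1.0, 0.0], [-0.002, 0.0, -1.0]]
ft_force: [-6.9, -3.5, 22.9]
finger_gap: 0.206
```

Seated height (78) reached. Release, back off and check.

>>> carry_out(
  plan=[0, 0, 0, 0, 0, 0, 50, 0, 0, 0, 0, 0, 0, 50, 0, 0, 0, 0, 0, 0, 50, 0, 0, -20, 0, 0, 0, 50, 0, 0, -50, 0, 0, 0, 70, 0, 0, -60, 0, 0, 0, 85, 30, -20, 0, 0, 0, 0, 85, 40, -40, 0, 0, 0, 0, 85, 40, -40, 0, 0, 0, 0, 85, 20, -30, 0, 0, 0, 0, 85, 0, 0, 0, 0, 0, 0, 85, 0, 0, 0, 0, 0, 0, 85],
)

```text
clock: 32.6
tcp_pos: [481.7, 81.8, 206.4]
orientation: [[-1.0, 0.0, 0.0], [0.0, 1.0, 0.0], [-0.0, 0.0, -1.0]]
ft_force: [1.0, -0.0, 0.1]
finger_gap: 0.994
```

```bash
python3 look.py w21; python3 - <<'E'
from h import *
c=load('w21')
for x,y,z,k,r in((453,93.2,90,114,32),(611.2,211,72,96,22)):
  print(proj(c,[x,y,k]),[proj(c,[x+a*r,y+b*r,z]).round(1) for a,b in((1,0),(-1,0),(0,1),(0,-1))])
c=eyes.read_camera('side'); cv2.imwrite('pics/s21.png',cv2.resize(c['img'][150:300,130:330,::-1],(800,600),interpolation=cv2.INTER_CUBIC))
np.savez('pics/s21.npz',mtx=c['mtx'],R=c['R'],t=c['t'])
for x,y,k in((453,93.2,114),(611.2,211,96),(453,93.2,90),(453,93.2,16),(611.2,211,16)): print((proj(c,[x,y,k])-[130,150])*4)
E
```

```text
shift [ 0.  -0.  56.2] turn [0.    0.    0.001] yaw_now 1.571 tcp [481.8  82.1 206.2] t 32.65 gap 0.995 q [ 0.17  0.2  -0.12  1.26  0.    0.17]
[297.93392647 177.40504229] [array([296. , 208.6]), array([297.2, 129.1]), array([336.8, 170.5]), array([256.3, 170.4])]
[420.54737201 338.89500338] [array([408.3, 340.3]), array([413.9, 303.5]), array([433. , 322.3]), array([389.1, 322.3])]
[327.15021806 179.88720337]
[400.27209015  72.43674871]
[331.2443366  208.14492756]
[343.28528668 291.25191215]
[409.42070107 155.83495123]
```

View pics/w21.png

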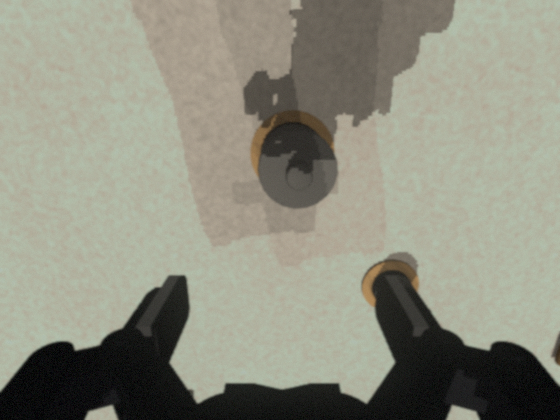

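View pics/s21.png

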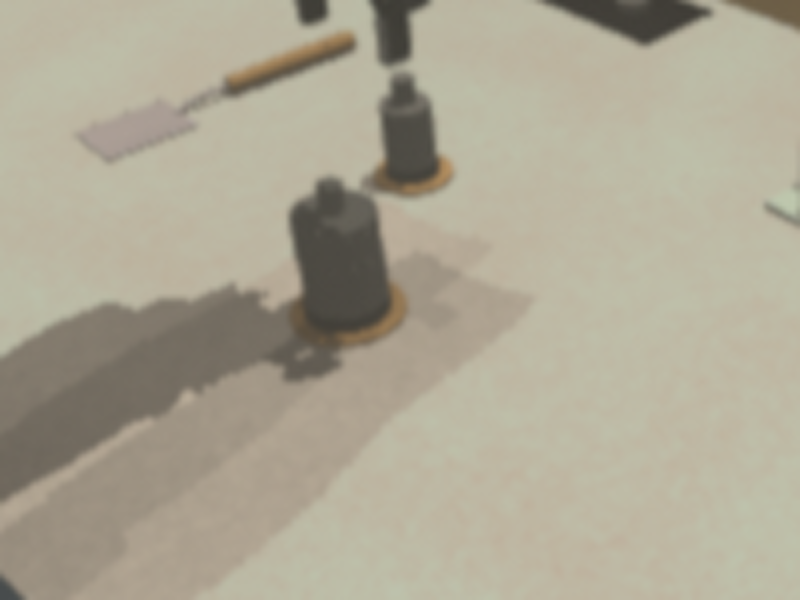

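>>> carry_out(
  plan=[-20, 25, 0, 0, 0, 0, 85, -35, 40, 0, 0, 0, 0, 85, -35, 40, 0, 0, 0, 0, 85, -10, 24, 0, 0, 0, 0, 85, 0, 0, 0, 0, 0, 0, 85, 0, 0, 0, 0, 0, 0, 85],
)

```text
clock: 33.45
tcp_pos: [581.0, 210.7, 205.8]
orientation: [[-1.0, -0.001, -0.001], [-0.001, 1.0, -0.0], [0.001, -0.0, -1.0]]
ft_force: [-0.4, 0.1, -0.2]
finger_gap: 0.994
```

```bash
python3 look.py w22; python3 - <<'E'
from h import *
c=load('w22')
for x,y,z,k,r in((611.2,211,72,96,22),):
  print(proj(c,[x,y,k]),[proj(c,[x+a*r,y+b*r,z]).round(1) for a,b in((1,0),(-1,0),(0,1),(0,-1))])
cv2.imwrite('pics/w22z.png',cv2.resize(c['img'][120:290,150:420],(792,499),interpolation=cv2.INTER_CUBIC))
E
```

```text
shift [-0.   0.  56.2] turn [-0. -0.  0.] yaw_now 1.571 tcp [581.  210.3 206.2] t 33.5 gap 0.997 q [ 0.35  0.47  0.26  1.37 -0.    0.35]
[282.59555434 241.69745746] [array([282.5, 252.8]), array([282.6, 207.6]), array([306.9, 230.7]), array([258.2, 230.7])]
```

View pics/w22z.png

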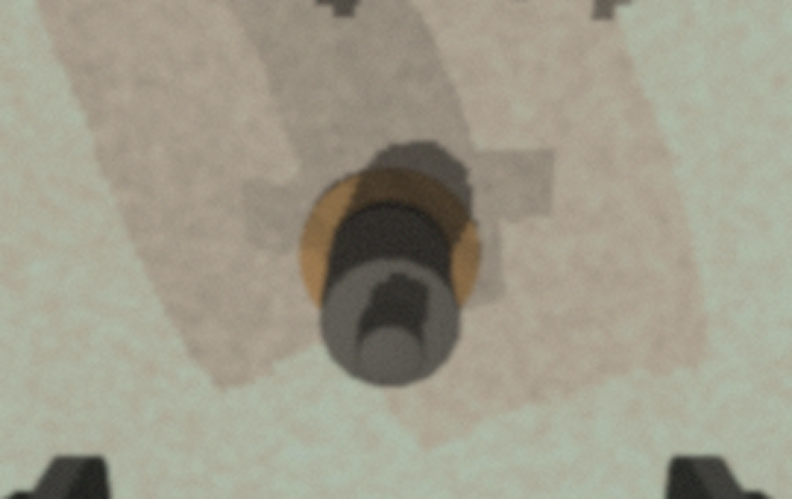

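```bash
python3 -c "
from workcell import arm,get_state
print(arm.hand_in(),get_state()['clock'])"
```

```text
the job is handed in; nothing more can be done
the job is handed in; nothing more can be done
```

Both towers are together and the job is handed in at about 34 s of the 134 s allowed. The wide dock has the wide pot, the divided tray and the wide lid. The narrow dock has the narrow pot and the narrow lid.

- **Seating:** Each piece was lowered until it met resistance. At that point the tool was within about 1 mm of the height I worked out for a fully seated piece. The push back was 13–35 N.
- **Final pictures:** The wrist views put every rim, disc and knob within about 2 px (1–2 mm) of its seated, centred position. The side view agreed to about 1 px and showed both towers upright. No check failed or disagreed.
- **Bystanders:** The moves kept well clear of the scraper, the caliper and the bracket, and I saw no sign they moved. I did not measure their positions again at the end.
- **Robot at hand-in:** The gripper was open and touching nothing, with the fingertips about 206 mm above the bench and clear of both towers.

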